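Close the trim well of a butcher's board

TASK

Close the trim well in the cutting board: slide the round steel cover across the board, without lifting it off or forcing it, until it drops fully into its recess and lies flush with the board. Then swing the keeper bar over the cover's edge as far as it goes, and let go. Leave the knife, the honing steel and the other things on the counter where they are.

Things in the scene. Friction and masses are not known exactly. Their poses are not given: they have to be found in the camera images.
- cover_knob (a point): Loose round steel cover: disc 110 mm in diameter, 8 mm thick, with an upright round knob in the middle, 24 mm in diameter, 32 mm tall; 0.3 to 0.6 kg. Starts flat on the board, away from the well. This point is on its axis, half-way up the knob, 24 mm above the underside (so 58 mm above the counter on the board, 50 mm once seated). z is the disc's axis.
- well_mark (a point): Nominal centre of the board's trim well, at the height of the board's top face. Fixed to the carrier frame: the real centre lies up to 8 mm off it along x and 13 mm along y, and must be found by feel or sight. The well has a round recess, 114 mm in diameter, 8 mm deep, above a 56 mm hole; seated in it the cover is flush. y runs along the board towards the keeper, x across, z up.
- carrier: Low steel frame, 338 x 486 mm, in which a red plastic cutting board, 300 x 440 mm, lies with slack (it stays put; the slack is not measured; turned up to 0.03 rad). Board's top 34 mm above the counter. Origin: middle of the frame, on the counter. y runs along the long side towards the keeper, x across, away from the robot. The well's nominal centre is at y = +125 mm.
- keeper_pivot (a point): Point on the keeper's vertical hinge axis, fixed to the carrier, 133 mm from well_mark along its +y, 58 mm above the counter. The keeper is a flat dark steel bar, 16 mm wide, 5 mm thick, reaching 100 mm from the axis; its underside is 3 mm above the board's top, so it passes over the cover only if that is flush.
- keeper_pin (a point): Upright round pin on the keeper by which it is moved, 12 mm in diameter, 32 mm tall above the bar (its top 74 mm above the counter), 70 mm from the hinge axis. This point is half-way up the pin, 58 mm above the counter.
- keeper (a joint): Keeper angle in rad, 0 to 1.6 (stops). At 0 the bar points along the carrier's -x, off the well; it grows counter-clockwise seen from above; at 1.57 the bar points along the carrier's -y, over the edge of the seated cover. It starts between 0 and 0.45, turns with a light drag (about 1 N at the pin) and stays where it is left.
- knife: Bystander: a boning knife with a black handle, 270 mm long, 24 mm wide, 16 mm high, lying on the board along its far (+x) long edge. Origin under its middle.
- honing_steel: Bystander: a sharpening steel with a black handle, 225 mm long, 30 mm wide, 22 mm high, lying on the board along its near (-x) long edge. Origin underneath, near its guard.
- steel_bowl: Bystander: open steel bowl, 170 mm wide, 70 mm high, on the counter. Origin under its centre.
- sauce_bottle: Bystander: red plastic squeeze bottle, 72 mm wide, 215 mm tall, on the counter. Origin under its centre.
- mallet: Bystander: meat mallet lying on the counter, 245 mm long, 50 mm high. Origin underneath, near mid-length.
- spice_jar: Bystander: glass jar, 66 mm wide, 100 mm tall, on the counter. Origin under its centre.

How it is judged (in metres and radians):
On the way, in this order (a step that is already met when the one before it is completed fails the run):
1. the cover lies flush in the recess, the keeper still off it (z of cover_knob in the frame of well_mark below 0.018 m and angle between cover_knob's own z axis and vertical below 0.025 rad and horizontal distance between cover_knob and well_mark below 0.025 m and value of joint keeper below 0.8 rad), for 0.2 s.
2. the keeper is swung over the cover (value of joint keeper above 1.4 rad), for 0.2 s.
At the end, for the whole second after the job is handed in: The cover lies in the recess, its top flush with the board within 2 mm and level within 0.025 rad (its axis within 25 mm of well_mark), at rest; the keeper stands past 1.4 rad, over the cover's edge (z of cover_knob in the frame of well_mark below 0.018 m and angle between cover_knob's own z axis and vertical below 0.025 rad and horizontal distance between cover_knob and well_mark below 0.025 m and value of joint keeper above 1.4 rad and linear speed of cover below 0.02 m/s); the robot touches nothing.
It fails at once if the cover is lifted off the board (its knob point more than 12 mm higher than when it lies on the board) or stood up by more than 0.35 rad (z of cover_knob in the frame of well_mark above 0.036 m or angle between cover_knob's own z axis and vertical above 0.35 rad).
It fails at once if the cover is forced: more than 25 N between cover and board (contact force between cover and board above 25 N).
It fails at once if the keeper is swung over before the cover lies flush (value of joint keeper above 0.9 rad and z of cover_knob in the frame of well_mark above 0.019 m).
It fails at once if a bystander is moved by more than 20 mm (distance of any of knife, honing_steel, steel_bowl, sauce_bottle, mallet, spice_jar from where it was at the start of the episode above 0.02 m).
It also fails if it takes over 61 s, if anything falls off the work surface, if the arm or the gripper's body presses on something with over 40 N, if the wrist force passes 120 N, or if a joint passes its speed limit or range.

ROBOT

A 6-joint arm with a two-finger parallel gripper is mounted at the origin on the work surface. World frame = base frame: x ahead of the robot, y to its left, z up, the work surface at z = 0. Lengths are in mm, angles in rad, forces in N, time in s.
With the tool pointing down it reaches from about 375 to 925 mm from the base axis. Payload 5.7 kg.
Tool frame: the origin (TCP) lies midway between the tips of the shut fingers; the grasp point (between the pads) lies 19 mm behind it; x points along the fingers, y is the direction in which the jaws open and shut, and the axes are right-handed (so a half turn about x gives the same grasp; the last joint's range is limited). The gripper opens to 85 mm and grips with 20 to 120 N. Pads are 22 mm wide; open, the fingers measure 114 mm over their backs; the gripper's body (76 mm by 85 mm) begins 54 mm behind the grasp point. The pads swing forward as they close: fully open they stand 13 mm farther back than shut.
Start: joints at [1.086, 0.359, 1.51, -0, 1.272, -0.115], TCP at [216.848, 559.411, 231.267] pointing down, gripper open.
Joint ranges: [-2.97, 2.97], [-1.01, 2.36], [0.21, 2.38], [-0.96, 4.11], [0.2, 2.71], [-2.98, 2.98]. Speed limits (rad/s): [2.39, 2.39, 3.14, 3.14, 3.14, 3.14].

INTERFACE

Orientations are given as a unit quaternion [w, x, y, z].
In Python, from bench import bot gives the robot as it stands. The module is installed in compiled form; this text tells all that it offers.
- The arm moves only by the shell command python3 -m jog 'ROWS' [FORCE]. ROWS is JSON, a list of rows, each an object with "fingers": the finger opening in cm, from 0 to 8.54; "delta_pos": the shift along the tool's x, y, z in cm, a list of three; "turn": the turn, a rotation vector about the tool's x, y, z in degrees, a list of three. A call has 1 to 20 rows; each row is the pose to reach, as a shift and turn from the pose measured when the call began, along the tool's axes at that moment; what a row does not reach only later rows make up. A row lasts 1/8 s, in which the tool goes at most 62.5 mm and 10.7 degrees, less where a joint would pass 70% of its speed; a pose out of reach is approached as far as the arm can. A call with a gripper value outside its range is refused whole. The fingers move at their own pace and stop on an object; FORCE is the grip in N (left out, the last holds). Time passes only in rows, so rows that repeat a pose let the fingers close. It gives the time, the measured TCP pose, the force and the opening at its end, in the units of the state.
- bot.state(): the state, without advancing time (a new reading comes with each control period).
- bot.camera(name): name is "side" or "top" or "wrist"; returns the picture (400x640x3 uint8, red, green, blue); there is no depth.
- bot.get_calibration(name): a dict with "fx", "fy", "cx", "cy" (pixels), "camera_from_world" (4x4, takes a point from world to camera coordinates). Camera axes: x right, y up, looking along -z (the intrinsics and any distortion apply to the point x, -y, -z); pixel columns grow to the right and rows downward; lengths in mm; the calibration is good to about 2 mm. The wrist camera is an equidistant fisheye: a pixel r from the principal point sees the ray r / f radians off the axis. A picture is of the moment at which its call begins: read the wrist's pose just before it. get_calibration takes no time and is no camera call; for the wrist camera it gives the pose at the moment of the call.
- bot.sign_off(): hands the job in, once; it reports no verdict.
The state is a dict: "t": time; "joints": joint angles; "dq": joint speeds; "joint_torque": joint torques, N m; "position": TCP position; "tool_rot": TCP orientation; "force": force on the tool from outside, world axes, zero at the start; "moment": the same for the moment, N m; "finger_gap": finger opening in mm.
Only numpy, scipy, OpenCV 4.12 (cv2) and the standard library are available. Lean on these libraries where they do the work, as an engineer would, in place of code of your own. Each camera call takes 0.05 s, during which the arm holds its last target.

## Working session

There is one attempt and no reset: what is moved stays moved. The work goes in short steps, Python scripts to look and compute and a shell command to move; the robot and the scene stay as the last step left them, time stands still between calls to the robot, and variables do not carry over. Pictures are saved under pics/ and viewed, and the job is handed in when it is done.

```bash
mkdir -p pics; python3 - <<'E'
from bench import bot
import cv2
print(bot.state())
for n in ["side","top","wrist"]:
    c=bot.get_calibration(n);print(n,c)
    cv2.imwrite(f"pics/{n}0.png",bot.camera(n)[:,:,::-1])
E
```

```text
{'t': 0.0, 'joints': array([ 1.08586992e+00,  3.59548934e-01,  1.51144605e+00, -1.10165570e-05,
        1.27249290e+00, -1.15095673e-01]), 'dq': array([-0.00126681,  0.00055356,  0.00035959, -0.00080449,  0.00137922,
       -0.00084767]), 'joint_torque': array([-3.18165061e-03, -5.27603316e+01, -2.78626174e+01, -6.52529798e-04,
        1.33159096e-02, -2.58051884e-06]), 'position': array([216.56082612, 558.81843854, 230.42225033]), 'tool_rot': array([ 0.69485732,  0.1293686 ,  0.69524626, -0.13065106]), 'force': array([-0.58591613, -0.15865579, -0.30470758]), 'moment': array([ 0.03016147,  0.00314876, -0.07954917]), 'finger_gap': 85.21105535425694}
side {'fx': 396.7383715310378, 'fy': 396.7383715310378, 'cx': 317.9185819657376, 'cy': 197.10314597438347, 'camera_from_world': array([[ 8.35244003e-01, -5.49494810e-01, -2.05647683e-02,
        -4.65350364e+02],
       [ 3.25679080e-01,  4.64213358e-01,  8.23674144e-01,
        -2.34525044e+02],
       [-4.43058227e-01, -6.94666404e-01,  5.66690387e-01,
        -1.02383804e+03],
       [ 0.00000000e+00,  0.00000000e+00,  0.00000000e+00,
 
[... 269 characters left out ...]
8320969e-03,  7.23712605e-02,
        -5.37425242e+02],
       [-7.24228104e-02, -8.90171305e-03,  9.97334295e-01,
        -1.19166636e+03],
       [ 0.00000000e+00,  0.00000000e+00,  0.00000000e+00,
         1.00000000e+00]])}
wrist {'fx': 309.70691628693146, 'fy': 309.70691628693146, 'cx': 319.4237589477563, 'cy': 198.95003222668143, 'camera_from_world': array([[ 3.61042758e-01,  9.32546932e-01, -2.08469517e-03,
        -5.99111670e+02],
       [-9.01352299e-01,  3.48390390e-01, -2.57270615e-01,
         3.36639900e+01],
       [-2.39190635e-01,  9.47647371e-02,  9.66337149e-01,
        -3.79740578e+02],
       [ 0.00000000e+00,  0.00000000e+00,  0.00000000e+00,
         1.00000000e+00]])}
```

View pics/top0.png

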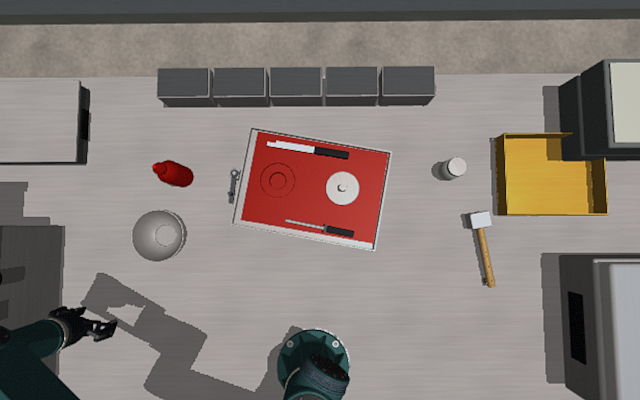

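View pics/side0.png

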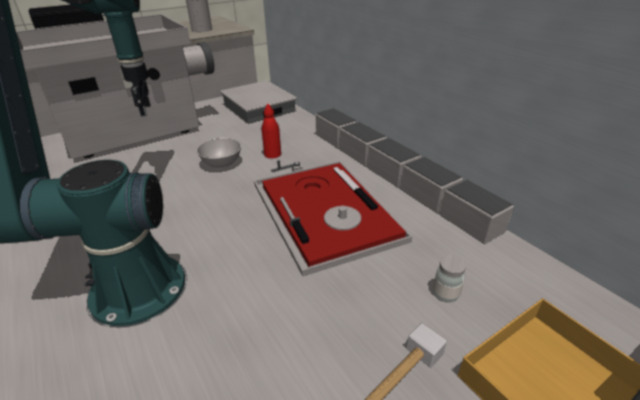

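View pics/wrist0.png

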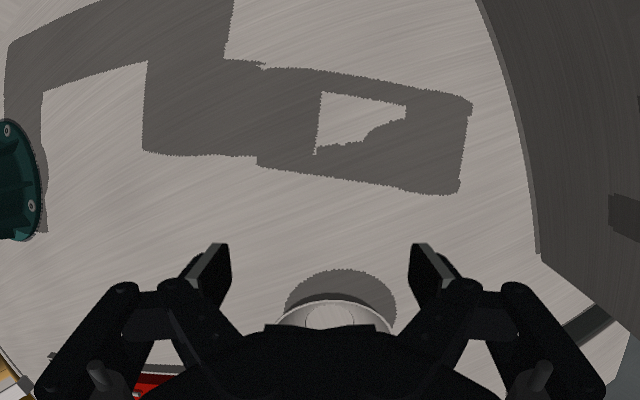

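The top view shows the cover at about (342,188), the well rings at (277,180) and the keeper at about (235,185), with the frame slightly rotated. The gripper is off to the left.

```bash
cat > h.py <<'E'
from bench import bot
import numpy as np, cv2
from scipy.spatial.transform import Rotation as R
def ray(c,uv,fish=False):
    M=np.array(c["camera_from_world"]);Rm=M[:3,:3];o=-Rm.T@M[:3,3]
    u=(uv[0]-c["cx"])/c["fx"];v=(uv[1]-c["cy"])/c["fy"]
    if fish:
        r=np.hypot(u,v);s=np.sin(r)/r if r>1e-9 else 1
        d=np.array([u*s,-v*s,-np.cos(r)])
    else: d=np.array([u,-v,-1.])
    return o,Rm.T@d
def onz(c,uv,z,fish=False):
    o,d=ray(c,uv,fish);return o+d*(z-o[2])/d[2]
def proj(c,p,fish=False):
    M=np.array(c["camera_from_world"]);q=M[:3,:3]@np.array(p,float)+M[:3,3]
    x,y,z=q[0],-q[1],-q[2]
    if fish:
        rr=np.hypot(x,y);th=np.arctan2(rr,z);s=th/rr if rr>0 else 0
        return np.array([c["cx"]+c["fx"]*x*s,c["cy"]+c["fy"]*y*s])
    return np.array([c["cx"]+c["fx"]*x/z,c["cy"]+c["fy"]*y/z])
def tool():
    s=bot.state();w=s["tool_rot"];return s,np.array(s["position"]),R.from_quat([w[1],w[2],w[3],w[0]])
E
python3 - <<'E'
from h import *
c=bot.get_calibration("top");s,p,r=tool()
for n,uv,z in [("cover",(342,188),50),("well",(277,180),34),("keeper",(235,185),55),("FL",(252,129),30),("FR",(390,152),30),("NL",(235,223),30),("NR",(375,249),30),("knifeL",(267,143),40),("knifeR",(350,155),40),("steelL",(286,221),40),("steelR",(353,234),40),("bowl",(160,236),60),("bottle",(170,172),10)]:
    print(n,onz(c,uv,z).round())
im=cv2.imread("pics/top0.png")[110:265,140:400]
cv2.imwrite("pics/topc.png",cv2.resize(im,None,fx=3,fy=3,interpolation=cv2.INTER_CUBIC))
w=bot.get_calibration("wrist");M=w["camera_from_world"]
print("tool axes\n",r.as_matrix().round(3)); o=-M[:3,:3].T@M[:3,3]
print("cam in tool",r.inv().apply(o-p),"look",r.inv().apply(-M[2,:3]))
E
```

```text
cover [577. -98.  50.]
well [607. 116.  34.]
keeper [589. 249.  55.]
FL [780. 201.  30.]
FR [ 699. -259.   30.]
NL [466. 254.  30.]
NR [ 379. -205.   30.]
knifeL [730. 148.  40.]
knifeR [ 688. -126.   40.]
steelL [472.  85.  40.]
steelR [ 428. -133.   40.]
bowl [425. 487.  60.]
bottle [640. 481.  10.]
tool axes
 [[-0.001  0.361  0.932]
 [-0.001  0.932 -0.361]
 [-1.    -0.001 -0.   ]]
cam in tool [-143.80938511    0.2311265   -65.37681715] look [ 9.66292191e-01 -3.40869163e-04  2.57447635e-01]
```

View pics/topc.png

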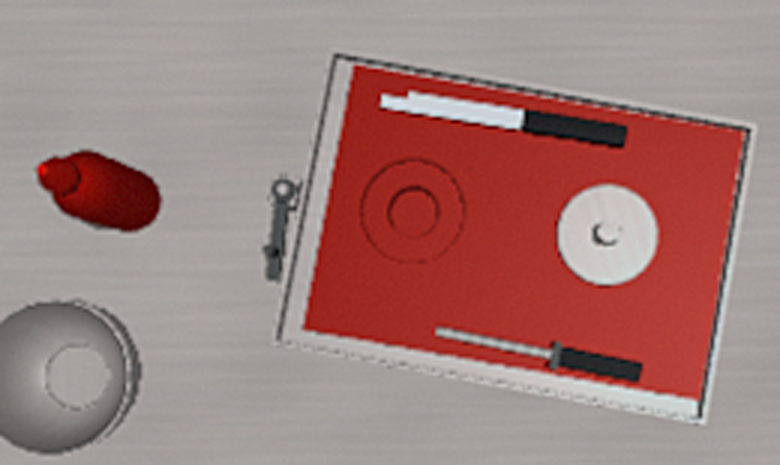

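```bash
cat >> h.py <<'E'
def plan(target,heading=None):
    "delta in tool axes (cm) and turn about tool x (deg) to world target, jaw heading deg"
    s,p,r=tool()
    print("t",s["t"],"p",p.round(1),"F",np.round(s["force"],1),"gap",round(s["finger_gap"],1))
    print("delta cm",(r.inv().apply(np.array(target)-p)/10).round(2))
    y=r.as_matrix()[:,1];h0=np.degrees(np.arctan2(y[1],y[0]));print("heading",h0.round(2),"x axis",r.as_matrix()[:,0].round(4))
    if heading is not None: 
        T=np.array([[0,np.cos(np.radians(heading)),0],[0,np.sin(np.radians(heading)),0],[-1,0,0]]);T[:,2]=np.cross(T[:,0],T[:,1])
        print("turn deg",np.degrees((r.inv()*R.from_matrix(T)).as_rotvec()).round(2))
E
python3 -c "
from h import *
plan((548,17,200),79.3)"
```

```text
t 0.15 p [216.6 559.  230.7] F [ 0.3 -0.3  0.1] gap 85.1
delta cm [  3.11 -38.55  50.49]
heading 68.81 x axis [-6.0e-04 -1.2e-03 -1.0e+00]
turn deg [-10.49  -0.02   0.08]
```

```bash
python3 -m jog '[{"fingers":5.0,"delta_pos":[0.3,-3.9,5],"turn":[-1,0,0]},{"fingers":5.0,"delta_pos":[3,-38.5,50.5],"turn":[-10.5,0,0]},{"fingers":5.0,"delta_pos":[3,-38.5,50.5],"turn":[-10.5,0,0]},{"fingers":5.0,"delta_pos":[3,-38.5,50.5],"turn":[-10.5,0,0]},{"fingers":5.0,"delta_pos":[3,-38.5,50.5],"turn":[-10.5,0,0]},{"fingers":5.0,"delta_pos":[3,-38.5,50.5],"turn":[-10.5,0,0]},{"fingers":5.0,"delta_pos":[3,-38.5,50.5],"turn":[-10.5,0,0]},{"fingers":5.0,"delta_pos":[3,-38.5,50.5],"turn":[-10.5,0,0]},{"fingers":5.0,"delta_pos":[3,-38.5,50.5],"turn":[-10.5,0,0]},{"fingers":5.0,"delta_pos":[3,-38.5,50.5],"turn":[-10.5,0,0]},{"fingers":5.0,"delta_pos":[3,-38.5,50.5],"turn":[-10.5,0,0]},{"fingers":5.0,"delta_pos":[3,-38.5,50.5],"turn":[-10.5,0,0]},{"fingers":5.0,"delta_pos":[3,-38.5,50.5],"turn":[-10.5,0,0]},{"fingers":5.0,"delta_pos":[3,-38.5,50.5],"turn":[-10.5,0,0]},{"fingers":5.0,"delta_pos":[3,-38.5,50.5],"turn":[-10.5,0,0]}]' 20
python3 - <<'E'
from h import *
import pickle
c=bot.get_calibration("wrist");im=bot.camera("wrist")[:,:,::-1]
cv2.imwrite("pics/wrist1.png",im);pickle.dump(c,open("w1.pkl","wb"))
plan((548,17,200),79.3)
E
```

```text
t: 2.02
position: [547.9, 18.5, 201.3]
tool_rot: [0.704, 0.065, 0.704, -0.066]
force: [0.1, -0.9, -0.5]
finger_gap: 49.9
t 2.075 p [548.   18.3 201.3] F [ 0.7  0.9 -0.2] gap 50.4
delta cm [ 0.13 -0.12  0.02]
heading 79.39 x axis [-5.0e-04 -1.2e-03 -1.0e+00]
turn deg [ 0.09 -0.02  0.08]
```

View pics/wrist1.png

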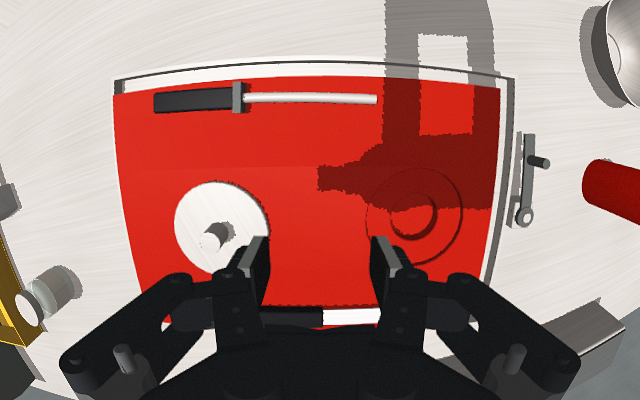

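```bash
python3 - <<'E'
import cv2,numpy as np
im=cv2.imread("pics/wrist1.png")
a=cv2.resize(im[140:280,350:560],None,fx=3.8,fy=3.8,interpolation=cv2.INTER_CUBIC)
cv2.imwrite("pics/w1c.png",np.clip(a*1.5,0,255).astype(np.uint8))
E
```

```text
(no output)
```

View pics/w1c.png

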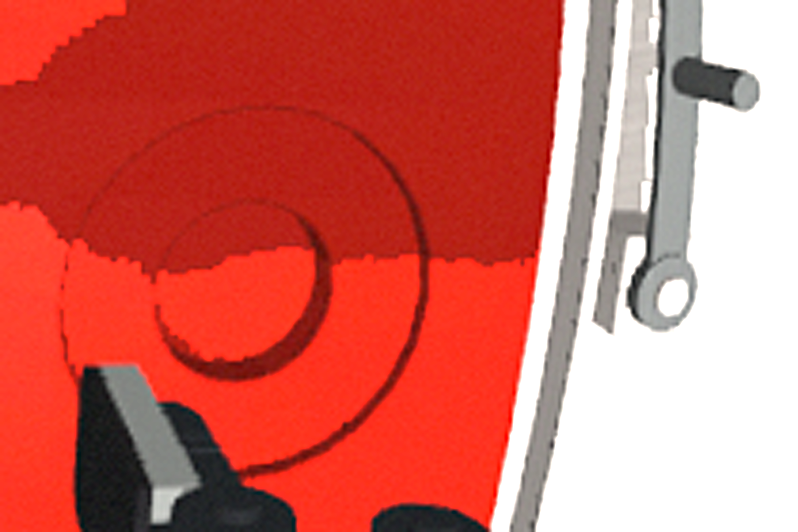

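```bash
cat >> h.py <<'E'
from scipy.optimize import least_squares
def circ(P,r=None):
    P=np.asarray(P)[:,:2]
    f=lambda x:np.hypot(*(P-x[:2]).T)-(x[2] if r is None else r)
    s=least_squares(f,[*P.mean(0),50],loss="soft_l1",f_scale=1.);return s.x,np.abs(f(s.x)).mean()
E
python3 - <<'E'
from h import *
import pickle
c=pickle.load(open("w1.pkl","rb"));im=cv2.imread("pics/wrist1.png").astype(int)
cr=lambda u,v:(350+(u+.5)/3.8-.5,140+(v+.5)/3.8-.5)
P=[onz(c,cr(*q),34,True) for q in [(64,300),(270,105),(429,275),(250,475),(375,150),(400,370),(120,180),(340,445)]]
print("well",circ(P),circ(P,57))
b,g,r=im[:,:,0],im[:,:,1],im[:,:,2]
m=((b>190)&(g>190)).astype(np.uint8);m[:,:120]=0;m[:160]=0;m[290:]=0;m[:,300:]=0
n,l,st,ce=cv2.connectedComponentsWithStats(m);k=1+st[1:,4].argmax()
ct=max(cv2.findContours((l==k).astype(np.uint8),cv2.RETR_EXTERNAL,cv2.CHAIN_APPROX_NONE)[0],key=len)[:,0]
ct=np.array([q for q in ct if q[1]<232 and (q[0]<215 or q[1]<225)])
P=[onz(c,q,42,True) for q in ct];print("cover disc",circ(P),circ(P,55),len(P))
print("knob top px(209,242)",onz(c,(209,242),74,True))
print("pin top",onz(c,cr(742,92),74,True),"pin base",onz(c,cr(683,75),42,True))
for z in (46,58,64):print("pivot",z,onz(c,cr(668,297),z,True).round(1))
for q in [(113,95),(500,88)]: print("board corner",onz(c,q,34,True).round(1))
for q in [(115,78),(514,77)]: print("frame corner?",onz(c,q,34,True).round(1))
print("steel", [onz(c,q,50,True).round(1) for q in [(377,99),(238,110),(155,113)]], "knife",[onz(c,q,45,True).round(1) for q in[(380,308),(323,308)]])
E
```

```text
well (array([607.09428427, 115.84621763,  56.23719048]), np.float64(0.6468978964964673)) (array([607.18745169, 115.57092897,  50.        ]), np.float64(0.9759820917859185))
cover disc (array([578.46072827, -98.94068763,  53.57843158]), np.float64(0.2731006690551909)) (array([580.2194445 , -99.14459356,  50.        ]), np.float64(0.5161644777841812)) 128
knob top px(209,242) [578.00393988 -98.54590678  74.        ]
pin top [560.61017751 262.48832426  74.        ] pin base [560.8655505  264.33412173  42.        ]
pivot 46 [630.3 254.9  46. ]
pivot 58 [624.4 246.   58. ]
pivot 64 [621.5 241.5  64. ]
board corner [ 398.4 -197.5   34. ]
board corner [476.4 236.   34. ]
frame corner? [ 379.4 -190.7   34. ]
frame corner? [464.7 258.8  34. ]
steel [array([474.4,  87.8,  50. ]), array([459.5, -44.7,  50. ]), array([ 438.9, -134.7,   50. ])] knife [array([705.8,  61.5,  45. ]), array([691.6,  -4.1,  45. ])]
```

The wrist picture shows the cover disc at (220,225) with its knob top at (209,242). The well rim is centred at about (414,215), the keeper pivot is at (525,218) and the pin top is at (545,164). Next I move over the knob.

```bash
python3 -c "
from h import *
plan((578.4,-98.8,110),82.4)
plan((578.4,-98.8,50),82.4)"
```

```text
t 2.075 p [548.   18.3 201.3] F [ 0.7  0.9 -0.2] gap 50.4
delta cm [  9.14 -10.93   5.15]
heading 79.39 x axis [-5.0e-04 -1.2e-03 -1.0e+00]
turn deg [-3.01 -0.02  0.08]
t 2.075 p [548.   18.3 201.3] F [ 0.7  0.9 -0.2] gap 50.4
delta cm [ 15.14 -10.93   5.15]
heading 79.39 x axis [-5.0e-04 -1.2e-03 -1.0e+00]
turn deg [-3.01 -0.02  0.08]
```

```bash
python3 -m jog '[{"fingers":5.5,"delta_pos":[4,-5,2.5],"turn":[-3,0,0]},{"fingers":5.5,"delta_pos":[8,-10.9,5.15],"turn":[-3,0,0]},{"fingers":5.5,"delta_pos":[8,-10.9,5.15],"turn":[-3,0,0]},{"fingers":5.5,"delta_pos":[8,-10.9,5.15],"turn":[-3,0,0]},{"fingers":5.5,"delta_pos":[8,-10.9,5.15],"turn":[-3,0,0]},{"fingers":5.5,"delta_pos":[8,-10.9,5.15],"turn":[-3,0,0]}]' 20
python3 - <<'E'
from h import *
c=bot.get_calibration("wrist");im=bot.camera("wrist")[:,:,::-1]
plan((578.4,-98.8,50),82.4)
print(proj(c,(578.4,-98.8,74),True),proj(c,(578.4,-98.8,42),True))
cv2.imwrite("pics/wrist2.png",im)
E
```

```text
t: 2.82
position: [578.8, -97.2, 122.5]
tool_rot: [0.706, 0.046, 0.705, -0.047]
force: [-0.0, -0.2, -0.1]
finger_gap: 54.8
t 2.875 p [578.8 -97.3 122.4] F [-0.1  0.6  0.1] gap 55.0
delta cm [ 7.24 -0.14 -0.02]
heading 82.47 x axis [ 8.0e-04 -1.4e-03 -1.0e+00]
turn deg [0.07 0.05 0.08]
[316.58839258 219.31475253] [317.02508805 205.67710793]
```

View pics/wrist2.png

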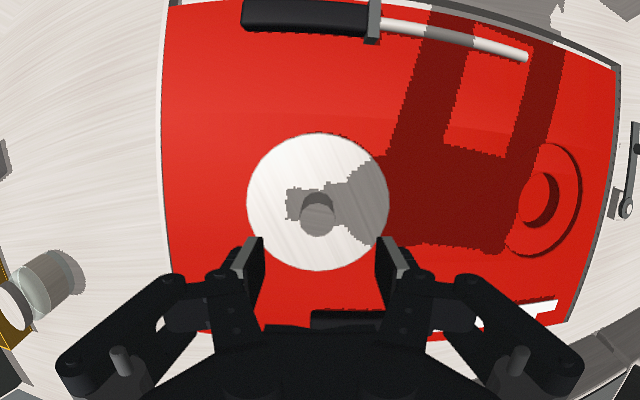

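The knob top appears at (317,219), exactly as predicted. I descend now and then close lightly.

```bash
python3 -m jog '[{"fingers":5.5,"delta_pos":[4,-0.15,0],"turn":[0,0,0]},{"fingers":5.5,"delta_pos":[7,-0.15,0],"turn":[0,0,0]},{"fingers":5.5,"delta_pos":[7.1,-0.15,0],"turn":[0,0,0]},{"fingers":5.5,"delta_pos":[7.1,-0.15,0],"turn":[0,0,0]},{"fingers":3.0,"delta_pos":[7.1,-0.15,0],"turn":[0,0,0]},{"fingers":3.0,"delta_pos":[7.1,-0.15,0],"turn":[0,0,0]},{"fingers":3.0,"delta_pos":[7.1,-0.15,0],"turn":[0,0,0]},{"fingers":3.0,"delta_pos":[7.1,-0.15,0],"turn":[0,0,0]}]' 20
python3 - <<'E'
from h import *
c=bot.get_calibration("wrist");im=bot.camera("wrist")[:,:,::-1]
plan((607,115.8,50),82.4)
cv2.imwrite("pics/wrist3.png",im)
E
```

```text
t: 3.88
position: [578.7, -99.0, 51.7]
tool_rot: [0.706, 0.046, 0.705, -0.047]
force: [-0.0, 0.5, -0.3]
finger_gap: 30.2
t 3.925 p [578.7 -99.   51.6] F [-0.1 -0.3 -0.1] gap 30.1
delta cm [ 1.300e-01  2.166e+01 -1.000e-02]
heading 82.47 x axis [ 0.001  -0.0015 -1.    ]
turn deg [0.07 0.07 0.08]
```

View pics/wrist3.png

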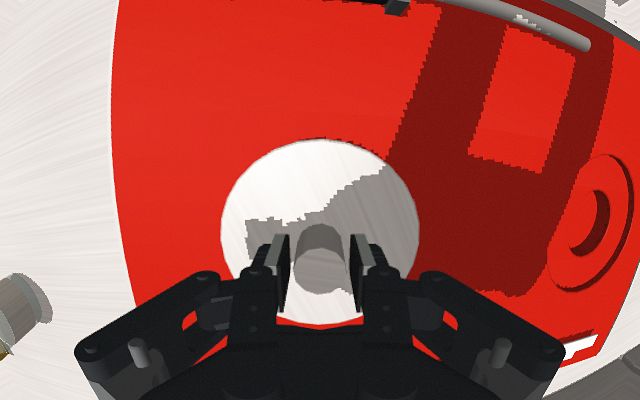

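```bash
python3 -m jog '[{"fingers":2.6,"delta_pos":[0,0,0],"turn":[0,0,0]},{"fingers":2.6,"delta_pos":[0,0.4,0],"turn":[0,0,0]},{"fingers":2.6,"delta_pos":[0,1.2,0],"turn":[0,0,0]},{"fingers":2.6,"delta_pos":[0,2.3,0],"turn":[0,0,0]},{"fingers":2.6,"delta_pos":[0,3.4,0],"turn":[0,0,0]},{"fingers":2.6,"delta_pos":[0,4.5,0],"turn":[0,0,0]},{"fingers":2.6,"delta_pos":[0,5.6,0],"turn":[0,0,0]},{"fingers":2.6,"delta_pos":[0,6.7,0],"turn":[0,0,0]},{"fingers":2.6,"delta_pos":[0,7.8,0],"turn":[0,0,0]},{"fingers":2.6,"delta_pos":[0,8.9,0],"turn":[0,0,0]},{"fingers":2.6,"delta_pos":[0,10,0],"turn":[0,0,0]},{"fingers":2.6,"delta_pos":[0,11.1,0],"turn":[0,0,0]},{"fingers":2.6,"delta_pos":[0,12.2,0],"turn":[0,0,0]},{"fingers":2.6,"delta_pos":[0,13.3,0],"turn":[0,0,0]},{"fingers":2.6,"delta_pos":[0,14.2,0],"turn":[0,0,0]},{"fingers":2.6,"delta_pos":[0,15,0],"turn":[0,0,0]},{"fingers":2.6,"delta_pos":[0,15,0],"turn":[0,0,0]}]' 20
python3 - <<'E'
from h import *
import pickle
c=bot.get_calibration("wrist");im=bot.camera("wrist")[:,:,::-1]
pickle.dump(c,open("w4.pkl","wb"))
plan((607,115.8,50),82.4)
cv2.imwrite("pics/wrist4.png",im)
E
```

```text
t: 6.05
position: [598.3, 51.1, 51.1]
tool_rot: [0.706, 0.046, 0.705, -0.046]
force: [-0.2, 0.5, -0.3]
finger_gap: 25.8
t 6.1 p [598.1  50.8  51.1] F [-0.3  0.8  0. ] gap 26.4
delta cm [0.1  6.56 0.03]
heading 82.47 x axis [ 5.e-04 -2.e-04 -1.e+00]
turn deg [0.07 0.03 0.01]
```

View pics/wrist4.png

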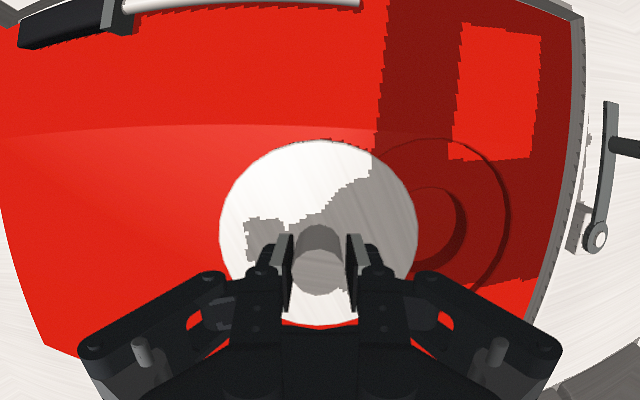

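```bash
python3 - <<'E'
import cv2,numpy as np
im=cv2.imread("pics/wrist4.png")
a=cv2.resize(im[120:310,360:530],None,fx=3,fy=3,interpolation=cv2.INTER_CUBIC)
cv2.imwrite("pics/w4c.png",np.clip(a*1.7,0,255).astype(np.uint8))
E
```

```text
(no output)
```

View pics/w4c.png

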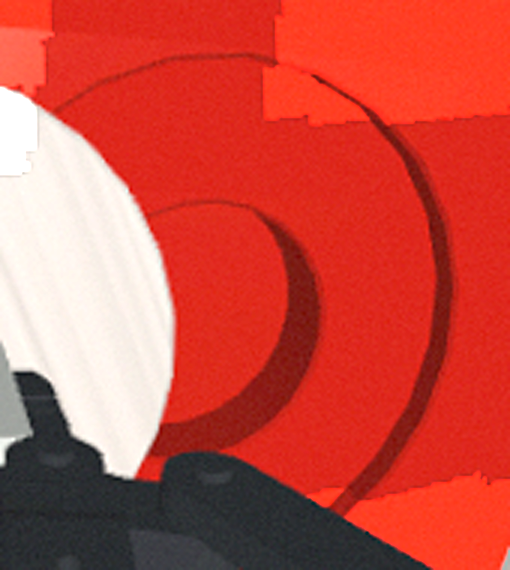

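```bash
python3 - <<'E'
from h import *
import pickle
c=pickle.load(open("w4.pkl","rb"))
cr=lambda u,v:(360+(u+.5)/3-.5,120+(v+.5)/3-.5)
P=[onz(c,cr(*q),34,True) for q in [(55,108),(120,72),(200,55),(275,60),(360,103),(415,165),(447,235),(453,290),(440,365),(410,430),(345,513)]]
w=circ(P);print("well",w,circ(P,57))
im=cv2.imread("pics/wrist4.png").astype(int)
b,g=im[:,:,0],im[:,:,1]
m=((b>100)&(g>100)).astype(np.uint8);m[:120]=0;m[235:]=0
m[:,:200]=0;m[:,430:]=0
ct=max(cv2.findContours(m,cv2.RETR_EXTERNAL,cv2.CHAIN_APPROX_NONE)[0],key=len)[:,0]
ct=np.array([q for q in ct if q[1]<233 and np.hypot(q[0]-319,q[1]-235)>88])
P=[onz(c,q,42,True) for q in ct];cv=circ(P);print("cover",cv,circ(P,55),len(P),ct.min(0),ct.max(0))
d=w[0][:2]-cv[0][:2];print("dist",np.hypot(*d),"heading",np.degrees(np.arctan2(d[1],d[0])))
d=circ(P,55)[0][:2];d=circ([onz(c,cr(*q),34,True) for q in [(55,108),(120,72),(200,55),(275,60),(360,103),(415,165),(447,235),(453,290),(440,365),(410,430),(345,513)]],57)[0][:2]-d
_,p,r=tool();print("delta tool mm",r.inv().apply([*d,0]))
E
```

```text
well (array([606.82843605, 114.79737714,  56.87499647]), np.float64(0.31129900396126814)) (array([606.9271205 , 114.66634788,  50.        ]), np.float64(0.3212120474309356))
cover (array([598.03427633,  50.37031299,  54.4445672 ]), np.float64(0.15973574807596128)) (array([598.71832722,  50.2796048 ,  50.        ]), np.float64(0.23440418321420112)) 271 [219 139] [417 232]
dist 65.02448646075031 heading 82.22728115264195
delta tool mm [-1.17857385e-02  6.49071994e+01 -3.03805753e-01]
```

The cover sits 64.9 mm short of the well, straight along tool y. I approach to 60 mm first, then use small steps with force checks.

```bash
python3 -m jog '[{"fingers":2.6,"delta_pos":[0,0.4,0],"turn":[0,0,0]},{"fingers":2.6,"delta_pos":[0,1.1,0],"turn":[0,0,0]},{"fingers":2.6,"delta_pos":[0,1.8,0],"turn":[0,0,0]},{"fingers":2.6,"delta_pos":[0,2.5,0],"turn":[0,0,0]},{"fingers":2.6,"delta_pos":[0,3.2,0],"turn":[0,0,0]},{"fingers":2.6,"delta_pos":[0,3.9,0],"turn":[0,0,0]},{"fingers":2.6,"delta_pos":[0,4.5,0],"turn":[0,0,0]},{"fingers":2.6,"delta_pos":[0,5,0],"turn":[0,0,0]},{"fingers":2.6,"delta_pos":[0,5.4,0],"turn":[0,0,0]},{"fingers":2.6,"delta_pos":[0,5.7,0],"turn":[0,0,0]},{"fingers":2.6,"delta_pos":[0,6,0],"turn":[0,0,0]},{"fingers":2.6,"delta_pos":[0,6,0],"turn":[0,0,0]}]'
python3 - <<'E'
from h import *
im=bot.camera("wrist")[:,:,::-1]
plan((606.9,115.0,50),82.4)
cv2.imwrite("pics/wrist5.png",im)
E
```

```text
t: 7.6
position: [606.2, 110.7, 51.2]
tool_rot: [0.706, 0.047, 0.705, -0.046]
force: [-0.4, 0.3, -0.1]
finger_gap: 26.2
t 7.65 p [606.3 110.6  51.3] F [-0.1 -0.1 -0.1] gap 25.8
delta cm [ 0.13  0.44 -0.  ]
heading 82.46 x axis [ 1.2e-03  2.0e-04 -1.0e+00]
turn deg [ 0.06  0.07 -0.02]
```

View pics/wrist5.png

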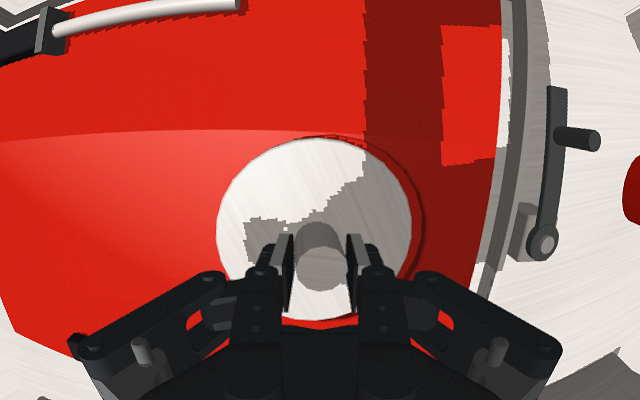

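The leading edge has dipped into the recess: the disc's right edge is at 411 against 417 before. I continue in 1 mm steps.

```bash
python3 -m jog '[{"fingers":2.6,"delta_pos":[0,0.1,0],"turn":[0,0,0]},{"fingers":2.6,"delta_pos":[0,0.2,0],"turn":[0,0,0]},{"fingers":2.6,"delta_pos":[0,0.3,0],"turn":[0,0,0]},{"fingers":2.6,"delta_pos":[0,0.3,0],"turn":[0,0,0]}]'
python3 -m jog '[{"fingers":2.6,"delta_pos":[0,0.1,0],"turn":[0,0,0]},{"fingers":2.6,"delta_pos":[0,0.15,0],"turn":[0,0,0]}]'
python3 - <<'E'
from h import *
im=bot.camera("wrist")[:,:,::-1]
plan((606.9,115.0,50),82.4)
cv2.imwrite("pics/wrist6.png",im)
E
```

```text
t: 8.15
position: [606.9, 113.6, 51.3]
tool_rot: [0.706, 0.047, 0.705, -0.046]
force: [-0.3, -0.4, -0.8]
finger_gap: 26.0
t: 8.4
position: [606.9, 115.0, 51.3]
tool_rot: [0.706, 0.047, 0.705, -0.046]
force: [-1.9, -3.1, 1.2]
finger_gap: 25.6
t 8.45 p [606.8 115.   51.3] F [-1.  -2.  -0.3] gap 25.8
delta cm [ 0.13 -0.    0.01]
heading 82.47 x axis [ 0.001  0.    -1.   ]
turn deg [ 0.07  0.06 -0.01]
```

View pics/wrist6.png

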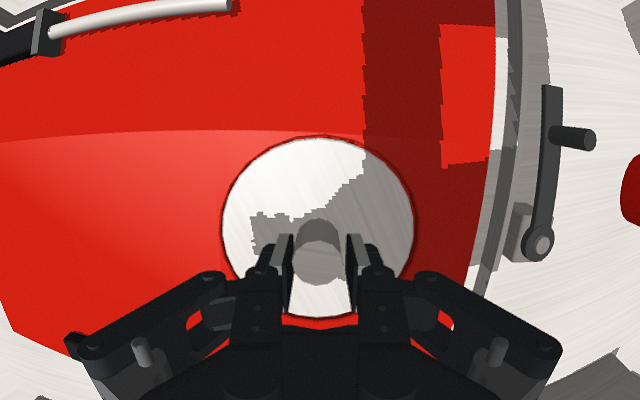

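The disc now shows a dark ring all round (222–414) and the force jumped, so it looks dropped. I open, rise and check.

```bash
python3 -m jog '[{"fingers":3.6,"delta_pos":[0,-0.05,0],"turn":[0,0,0]},{"fingers":4.5,"delta_pos":[0,-0.05,0],"turn":[0,0,0]},{"fingers":5,"delta_pos":[0,-0.05,0],"turn":[0,0,0]},{"fingers":5,"delta_pos":[-4,-0.05,0],"turn":[0,0,0]},{"fingers":5,"delta_pos":[-9,-0.05,-3],"turn":[0,0,0]},{"fingers":5,"delta_pos":[-12,-0.05,-5],"turn":[0,0,0]},{"fingers":5,"delta_pos":[-12,-0.05,-5],"turn":[0,0,0]},{"fingers":5,"delta_pos":[-12,-0.05,-5],"turn":[0,0,0]}]'
python3 - <<'E'
from h import *
import pickle
c=bot.get_calibration("wrist");im=bot.camera("wrist")[:,:,::-1]
pickle.dump(c,open("w7.pkl","wb"))
plan((606.9,115.0,50),82.4)
cv2.imwrite("pics/wrist7.png",im)
E
```

```text
t: 9.45
position: [557.3, 121.1, 170.9]
tool_rot: [0.706, 0.046, 0.705, -0.046]
force: [0.4, 0.2, 0.4]
finger_gap: 50.0
t 9.5 p [557.1 121.  170.3] F [-0.3  0.3 -1.1] gap 50.1
delta cm [12.03  0.06  5.02]
heading 82.46 x axis [ 0.e+00 -1.e-04 -1.e+00]
turn deg [0.06 0.   0.01]
```

View pics/wrist7.png

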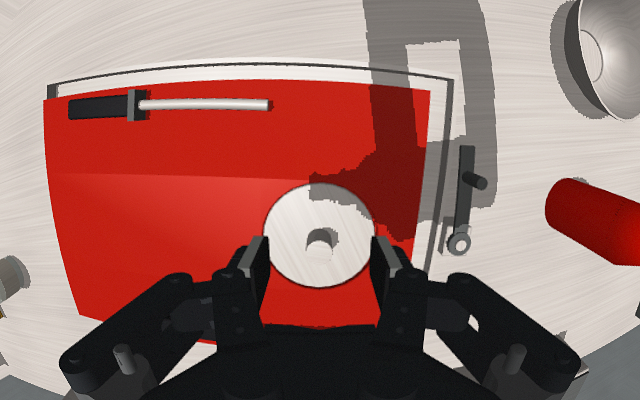

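```bash
python3 - <<'E'
from h import *
import pickle
c=pickle.load(open("w7.pkl","rb"));im=cv2.imread("pics/wrist7.png").astype(int)
b,g=im[:,:,0],im[:,:,1]
m=((b>90)&(g>90)).astype(np.uint8);m[:180]=0;m[292:]=0;m[:,:255]=0;m[:,385:]=0
ct=max(cv2.findContours(m,cv2.RETR_EXTERNAL,cv2.CHAIN_APPROX_NONE)[0],key=len)[:,0]
ct=np.array([q for q in ct if (q[1]<230 or q[1]>275)and np.hypot(q[0]-320,q[1]-236)>45])
for z in(34,42):
    P=[onz(c,q,z,True) for q in ct];print(z,circ(P),len(P))
for z in(66,74):print("knobtop",z,onz(c,(319.5,250),z,True).round(1))
print("pin top",onz(c,(482,184),74,True),"base",onz(c,(467,179),42,True))
for z in(46,58):print("pivot",z,onz(c,(460,244),z,True).round(1))
cv2.imwrite("pics/w7c.png",cv2.resize(cv2.imread("pics/wrist7.png")[140:300,240:500],None,fx=3,fy=3,interpolation=cv2.INTER_CUBIC))
E
```

```text
34 (array([606.17363949, 113.96553192,  54.4816043 ]), np.float64(0.27133242617192355)) 208
42 (array([602.92900466, 114.4205897 ,  52.92827904]), np.float64(0.2635977959357318)) 208
knobtop 66 [604.3 115.2  66. ]
knobtop 74 [600.7 115.7  74. ]
pin top [561.38016444 264.3827041   74.        ] base [563.55112759 264.96877936  42.        ]
pivot 46 [629.2 255.8  46. ]
pivot 58 [623.1 250.2  58. ]
```

View pics/w7c.png

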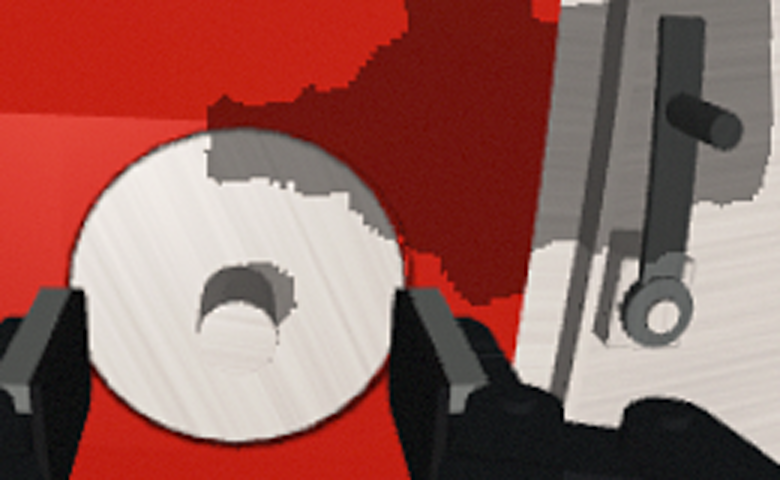

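The cover is seated: its radius fits 54.5 mm at z=34, with an even rim gap all round. The keeper pin top is at about (482,184), which gives a pin position near (562,264.5).

```bash
python3 - <<'E'
from h import *
plan((562.2,264.5,110),80)
print(tool()[0]["joints"].round(2))
E
```

```text
t 9.5 p [557.1 121.  170.3] F [-0.3  0.3 -1.1] gap 50.1
delta cm [ 6.02 14.3  -1.37]
heading 82.46 x axis [ 0.e+00 -1.e-04 -1.e+00]
turn deg [2.46 0.   0.01]
[ 0.09  0.38  1.65 -0.    1.12 -1.35]
```

```bash
python3 -m jog '[{"fingers":5,"delta_pos":[1,3,-0.4],"turn":[1,0,0]},{"fingers":5,"delta_pos":[3,8,-0.8],"turn":[2.5,0,0]},{"fingers":5,"delta_pos":[5,13,-1.2],"turn":[2.5,0,0]},{"fingers":5,"delta_pos":[6,14.3,-1.4],"turn":[2.5,0,0]},{"fingers":5,"delta_pos":[6,14.3,-1.4],"turn":[2.5,0,0]},{"fingers":5,"delta_pos":[6,14.3,-1.4],"turn":[2.5,0,0]}]'
python3 - <<'E'
from h import *
c=bot.get_calibration("wrist");im=bot.camera("wrist")[:,:,::-1]
plan((562.2,264.5,51),80)
print(proj(c,(562.2,264.5,74),True),proj(c,(562.2,264.5,42),True),proj(c,(630,253.5,50),True))
cv2.imwrite("pics/wrist8.png",im)
E
```

```text
t: 10.25
position: [562.1, 263.3, 110.1]
tool_rot: [0.704, 0.062, 0.704, -0.062]
force: [0.2, 0.7, 0.0]
finger_gap: 49.8
t 10.3 p [562.4 263.2 110.6] F [-0.3  0.4 -0.5] gap 49.9
delta cm [ 5.96  0.12 -0.04]
heading 79.89 x axis [ 3.e-04 -5.e-04 -1.e+00]
turn deg [-0.11  0.02  0.02]
[320.97815144 225.97554413] [320.81798743 210.75577703] [321.9974201  298.23797264]
```

View pics/wrist8.png

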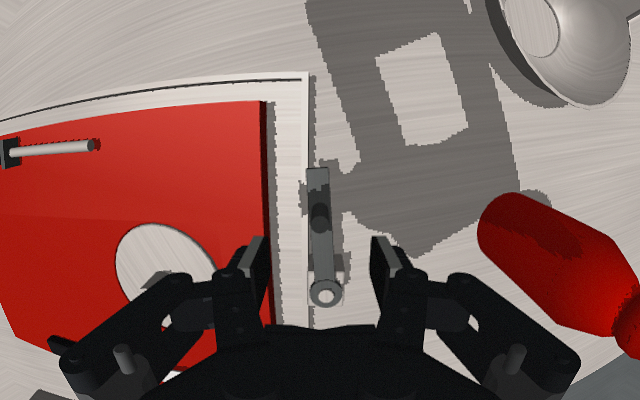

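The pin top is at (320,224), within 2 px of the prediction. I descend around the pin and narrow the jaws to a loose cage.

```bash
python3 -m jog '[{"fingers":5,"delta_pos":[3,0.1,0],"turn":[0,0,0]},{"fingers":5,"delta_pos":[6,0.1,0],"turn":[0,0,0]},{"fingers":5,"delta_pos":[6,0.1,0],"turn":[0,0,0]},{"fingers":3,"delta_pos":[6,0.1,0],"turn":[0,0,0]},{"fingers":1.9,"delta_pos":[6,0.1,0],"turn":[0,0,0]},{"fingers":1.9,"delta_pos":[6,0.1,0],"turn":[0,0,0]},{"fingers":1.9,"delta_pos":[6,0.1,0],"turn":[0,0,0]}]' 20
python3 - <<'E'
from h import *
s,p,r=tool();plan((562.2,264.5,51),80)
piv=np.array([630.5,254.0]);d=p[:2]-piv;a0=np.arctan2(d[1],d[0]);print("bar heading",np.degrees(a0),"r",np.hypot(*d))
for k in range(0,100,5):
    a=a0+np.radians(k);q=piv+70*np.array([np.cos(a),np.sin(a)])
    print(k,(r.inv().apply([q[0]-p[0],q[1]-p[1],0])/10).round(2)[1:],q.round(1))
cv2.imwrite("pics/wrist9.png",bot.camera("wrist")[:,:,::-1])
E
```

```text
t: 11.18
position: [562.9, 264.4, 51.1]
tool_rot: [0.705, 0.062, 0.704, -0.062]
force: [-0.3, 0.4, -0.4]
finger_gap: 19.0
t 11.175 p [562.9 264.4  51.1] F [-0.3  0.4 -0.4] gap 19.0
delta cm [ 0.01  0.   -0.07]
heading 79.9 x axis [ 1.2e-03 -2.0e-04 -1.0e+00]
turn deg [-0.1   0.07 -0.  ]
bar heading 171.28626676395652 r 68.41799036667196
0 [-0.   -0.16] [561.3 264.6]
5 [-0.61 -0.12] [560.6 258.5]
10 [-1.22 -0.02] [560.5 252.4]
15 [-1.81  0.12] [560.9 246.3]
20 [-2.39  0.32] [561.9 240.3]
25 [-2.95  0.57] [563.3 234.4]
30 [-3.48  0.86] [565.3 228.6]
35 [-3.99  1.2 ] [567.7 223. ]
40 [-4.46  1.59] [570.7 217.6]
45 [-4.9   2.01] [574.1 212.6]
50 [-5.3   2.47] [577.9 207.8]
55 [-5.66  2.96] [582.1 203.4]
60 [-5.98  3.49] [586.7 199.4]
65 [-6.25  4.04] [591.6 195.8]
70 [-6.47  4.61] [596.9 192.6]
75 [-6.64  5.19] [602.3 189.9]
80 [-6.76  5.79] [608.  187.7]
85 [-6.82  6.4 ] [613.9 186. ]
90 [-6.83  7.01] [619.9 184.8]
95 [-6.79  7.62] [626.  184.1]
```

View pics/wrist9.png

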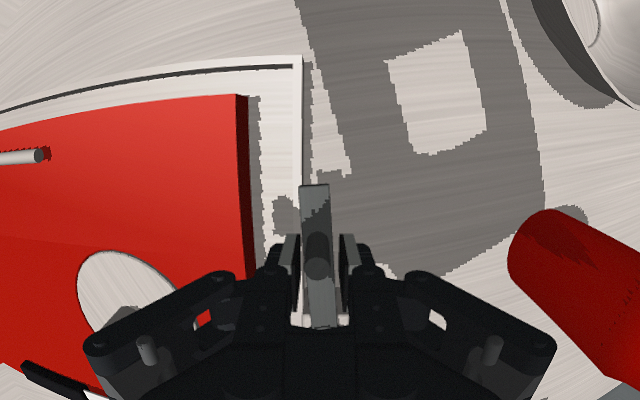

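The pin sits between the pads at (318,262). I swing the first half of the arc.

```bash
python3 -m jog '[{"fingers":1.9,"delta_pos":[0,-0.3,-0.1],"turn":[-2,0,0]},{"fingers":1.9,"delta_pos":[0,-0.9,0],"turn":[-6,0,0]},{"fingers":1.9,"delta_pos":[0,-1.5,0.1],"turn":[-10,0,0]},{"fingers":1.9,"delta_pos":[0,-2.1,0.25],"turn":[-14,0,0]},{"fingers":1.9,"delta_pos":[0,-2.7,0.45],"turn":[-18,0,0]},{"fingers":1.9,"delta_pos":[0,-3.2,0.7],"turn":[-22,0,0]},{"fingers":1.9,"delta_pos":[0,-3.75,1.05],"turn":[-26,0,0]},{"fingers":1.9,"delta_pos":[0,-4.2,1.4],"turn":[-30,0,0]},{"fingers":1.9,"delta_pos":[0,-4.7,1.8],"turn":[-34,0,0]},{"fingers":1.9,"delta_pos":[0,-4.9,2],"turn":[-36,0,0]},{"fingers":1.9,"delta_pos":[0,-4.9,2],"turn":[-36,0,0]}]'
python3 - <<'E'
from h import *
s,p,r=tool();plan((562.2,264.5,51),116);print(s["joints"].round(2))
piv=np.array([630.5,254.0]);d=p[:2]-piv;a0=np.arctan2(d[1],d[0]);print("bar heading",np.degrees(a0)%360,"r",np.hypot(*d))
for k in range(40,105,5):
    a=np.radians(171.3+k);q=piv+70*np.array([np.cos(a),np.sin(a)])
    print(k,(r.inv().apply([q[0]-p[0],q[1]-p[1],0])/10).round(2)[1:],q.round(1))
cv2.imwrite("pics/wrist10.png",bot.camera("wrist")[:,:,::-1])
E
```

```text
t: 12.6
position: [573.9, 212.5, 51.0]
tool_rot: [0.689, -0.158, 0.689, 0.158]
force: [0.2, 0.3, -0.5]
finger_gap: 19.3
t 12.6 p [573.9 212.5  51. ] F [ 0.2  0.3 -0.5] gap 19.3
delta cm [-0.    5.19  1.21]
heading 115.87 x axis [ 1.e-03 -3.e-04 -1.e+00]
turn deg [-0.13  0.04  0.04]
[ 0.24  0.58  1.65 -0.    0.91 -1.78]
bar heading 216.24090209781494 r 70.14052637740868
40 [ 0.6  -0.07] [570.7 217.6]
45 [-0.    0.02] [574.1 212.6]
50 [-0.6   0.15] [577.9 207.8]
55 [-1.18  0.34] [582.1 203.4]
60 [-1.74  0.58] [586.7 199.4]
65 [-2.28  0.86] [591.7 195.8]
70 [-2.8  1.2] [596.9 192.6]
75 [-3.28  1.57] [602.4 189.9]
80 [-3.72  1.99] [608.1 187.7]
85 [-4.13  2.44] [613.9 186. ]
90 [-4.5   2.93] [619.9 184.8]
95 [-4.83  3.44] [626.  184.1]
100 [-5.1   3.99] [632.1 184. ]
```

View pics/wrist10.png

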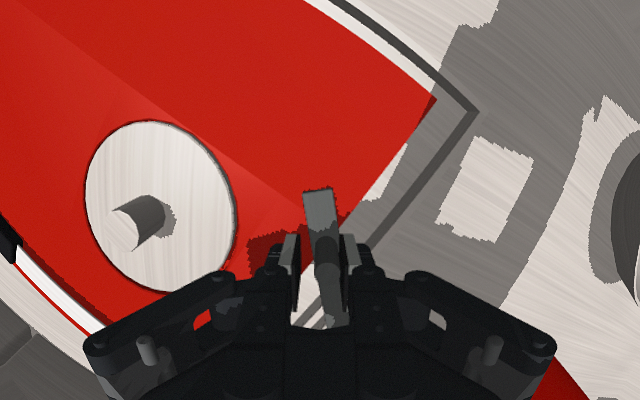

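The pin is still caged at (325,262), the bar is swung about halfway, and the cover remains in place. I continue.

```bash
python3 -m jog '[{"fingers":1.9,"delta_pos":[0,-0.3,0.05],"turn":[-3,0,0]},{"fingers":1.9,"delta_pos":[0,-0.85,0.2],"turn":[-8,0,0]},{"fingers":1.9,"delta_pos":[0,-1.4,0.4],"turn":[-12,0,0]},{"fingers":1.9,"delta_pos":[0,-2,0.7],"turn":[-17,0,0]},{"fingers":1.9,"delta_pos":[0,-2.5,1],"turn":[-21,0,0]},{"fingers":1.9,"delta_pos":[0,-3,1.35],"turn":[-26,0,0]},{"fingers":1.9,"delta_pos":[0,-3.5,1.75],"turn":[-31,0,0]},{"fingers":1.9,"delta_pos":[0,-3.9,2.2],"turn":[-35,0,0]},{"fingers":1.9,"delta_pos":[0,-4.15,2.45],"turn":[-38,0,0]},{"fingers":1.9,"delta_pos":[0,-4.15,2.45],"turn":[-38,0,0]}]'
python3 - <<'E'
from h import *
s,p,r=tool();plan((562.2,264.5,51),116);print(s["joints"].round(2))
piv=np.array([630.5,254.0])
for k in range(80,105,3):
    a=np.radians(171.3+k);q=piv+70*np.array([np.cos(a),np.sin(a)])
    print(k,(r.inv().apply([q[0]-p[0],q[1]-p[1],0])/10).round(2)[1:],q.round(1))
cv2.imwrite("pics/wrist11.png",bot.camera("wrist")[:,:,::-1])
E
```

```text
t: 13.9
position: [614.0, 186.0, 50.9]
tool_rot: [0.6, -0.374, 0.6, 0.373]
force: [0.4, -0.7, 0.1]
finger_gap: 19.0
t 13.9 p [614.  186.   50.9] F [ 0.4 -0.7  0.1] gap 19.0
delta cm [-0.01  8.11  4.76]
heading 153.8 x axis [ 8.e-04 -4.e-04 -1.e+00]
turn deg [3.78e+01 2.00e-02 5.00e-02]
[ 0.19  0.61  1.58 -0.    0.95 -2.5 ]
80 [ 0.6  -0.11] [608.1 187.7]
83 [ 0.24 -0.05] [611.6 186.6]
86 [-0.12  0.02] [615.1 185.7]
89 [-0.47  0.12] [618.7 185. ]
92 [-0.82  0.23] [622.3 184.5]
95 [-1.16  0.36] [626.  184.1]
98 [-1.5   0.51] [629.6 184. ]
101 [-1.82  0.68] [633.3 184.1]
104 [-2.14  0.86] [637.  184.3]
```

View pics/wrist11.png

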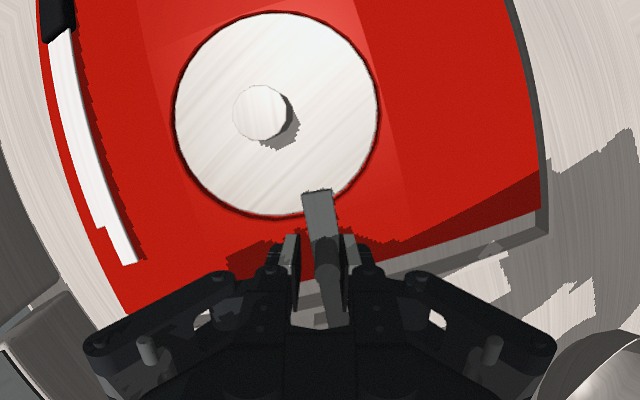

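The bar tip reaches the cover edge at (318,195). I push on in small steps, watching the force, to feel for the stop.

```bash
python3 -m jog '[{"fingers":1.9,"delta_pos":[0,-0.25,0.05],"turn":[0,0,0]},{"fingers":1.9,"delta_pos":[0,-0.5,0.12],"turn":[-2,0,0]},{"fingers":1.9,"delta_pos":[0,-0.6,0.15],"turn":[-2,0,0]}]'
python3 -m jog '[{"fingers":1.9,"delta_pos":[0,-0.15,0.04],"turn":[0,0,0]},{"fingers":1.9,"delta_pos":[0,-0.2,0.06],"turn":[0,0,0]}]'
python3 -m jog '[{"fingers":1.9,"delta_pos":[0,-0.1,0.03],"turn":[0,0,0]},{"fingers":1.9,"delta_pos":[0,-0.15,0.05],"turn":[0,0,0]}]'
```

```text
t: 14.32
position: [620.0, 184.7, 50.9]
tool_rot: [0.594, -0.384, 0.594, 0.384]
force: [-0.5, -0.9, 0.7]
finger_gap: 19.0
t: 14.58
position: [622.2, 184.4, 50.9]
tool_rot: [0.594, -0.384, 0.594, 0.384]
force: [-1.7, 0.5, -0.5]
finger_gap: 18.8
t: 14.82
position: [622.6, 184.2, 50.8]
tool_rot: [0.593, -0.384, 0.594, 0.384]
force: [-4.5, 1.0, 4.0]
finger_gap: 19.4
```

```bash
python3 -m jog '[{"fingers":1.9,"delta_pos":[0,-0.1,0.03],"turn":[0,0,0]},{"fingers":1.9,"delta_pos":[0,-0.1,0.03],"turn":[0,0,0]}]'
python3 - <<'E'
from h import *
plan((562.2,264.5,51))
cv2.imwrite("pics/wrist12.png",bot.camera("wrist")[:,:,::-1])
E
```

```text
t: 15.08
position: [622.6, 184.3, 50.8]
tool_rot: [0.593, -0.383, 0.595, 0.385]
force: [-5.5, 1.6, 3.9]
finger_gap: 19.0
t 15.075 p [622.6 184.3  50.8] F [-5.5  1.6  3.9] gap 19.0
delta cm [-0.01  8.8   4.84]
heading 155.79 x axis [-3.5e-03 -4.0e-04 -1.0e+00]
```

View pics/wrist12.png

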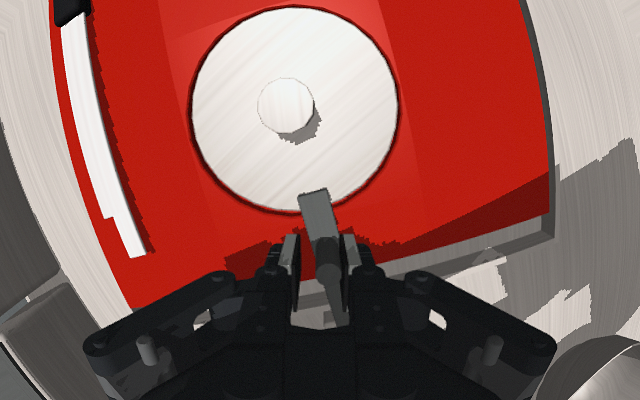

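The force rose to about 5.5 N and the TCP stopped advancing. The inferred bar angle is about 1.59 rad, so it is at its stop. I release and retreat straight up.

```bash
python3 -m jog '[{"fingers":3,"delta_pos":[0,0.25,-0.06],"turn":[0,0,0]},{"fingers":4.2,"delta_pos":[0,0.3,-0.08],"turn":[0,0,0]},{"fingers":5,"delta_pos":[0,0.3,-0.08],"turn":[0,0,0]},{"fingers":5,"delta_pos":[0,0.3,-0.08],"turn":[0,0,0]},{"fingers":5,"delta_pos":[-4,0.3,-0.08],"turn":[0,0,0]},{"fingers":5,"delta_pos":[-9,0.3,-0.08],"turn":[0,0,0]},{"fingers":5,"delta_pos":[-13,0.3,-2],"turn":[0,0,0]},{"fingers":5,"delta_pos":[-13,0.3,-2],"turn":[0,0,0]},{"fingers":5,"delta_pos":[-13,0.3,-2],"turn":[0,0,0]}]'
python3 - <<'E'
from h import *
import pickle
c=bot.get_calibration("wrist");im=bot.camera("wrist")[:,:,::-1]
pickle.dump(c,open("w13.pkl","wb"))
plan((562.2,264.5,51))
cv2.imwrite("pics/wrist13.png",im);cv2.imwrite("pics/top13.png",cv2.resize(bot.camera("top")[110:265,140:400,::-1],None,fx=3,fy=3))
E
```

```text
t: 16.25
position: [611.8, 167.3, 180.4]
tool_rot: [0.593, -0.383, 0.595, 0.385]
force: [0.3, 0.7, -0.0]
finger_gap: 50.1
t 16.3 p [611.3 167.3 179.6] F [ 0.1 -0.6 -0.5] gap 49.8
delta cm [12.88  8.41  6.88]
heading 155.78 x axis [-5.3e-03 -6.0e-04 -1.0e+00]
```

View pics/wrist13.png

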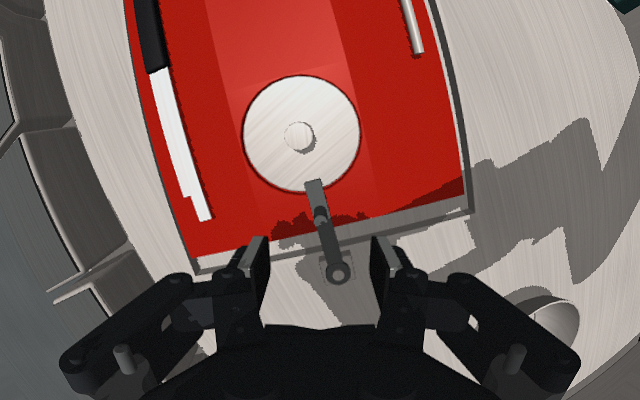

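View pics/top13.png

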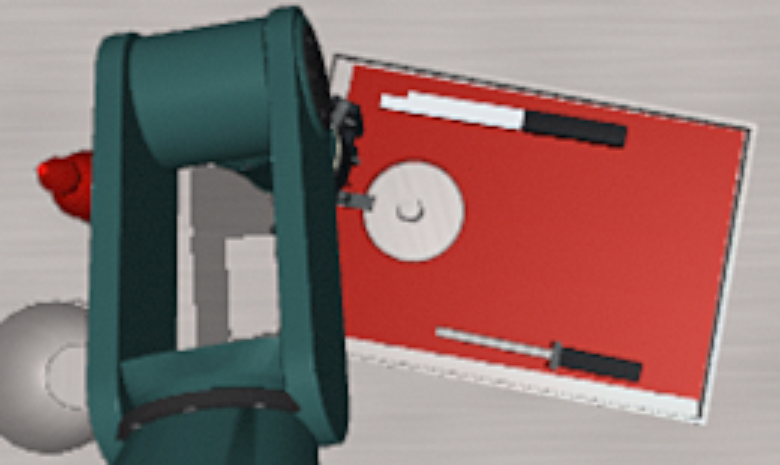

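```bash
python3 - <<'E'
from h import *
import pickle
c=pickle.load(open("w13.pkl","rb"))
a=onz(c,(338,272),46,True);t=onz(c,(314.5,183),42,True);pt=onz(c,(320,213),74,True);pb=onz(c,(321,222),42,True)
hd=lambda v:np.degrees(np.arctan2(v[1],v[0]))%360
print(a,t,pt,pb,"bar heading",hd(t-a),hd(pb-a))
b1=onz(c,(198,275),34,True);b2=onz(c,(472,214),34,True);print("frame end edge heading(carrier -x)",hd(b2-b1),b1,b2)
s1=onz(c,(160,74),34,True);print("")
im=cv2.imread("pics/wrist13.png").astype(int);m=((im[:,:,0]>110)&(im[:,:,1]>110)).astype(np.uint8);m[:70]=0;m[178:]=0;m[:,:230]=0;m[:,375:]=0
ct=max(cv2.findContours(m,cv2.RETR_EXTERNAL,cv2.CHAIN_APPROX_NONE)[0],key=len)[:,0];ct=np.array([q for q in ct if q[1]<176])
for z in(34,42):print(z,circ([onz(c,q,z,True) for q in ct]))
E
```

```text
[628.89449159 253.39899533  46.        ] [612.96308631 160.92215972  42.        ] [616.32379063 180.47204478  74.        ] [623.11915633 198.39775693  42.        ] bar heading 260.2253408550368 264.00569559333223
frame end edge heading(carrier -x) 169.1392900140153 [776.31477954 203.27257092  34.        ] [473.28120783 261.41215915  34.        ]

34 (array([606.27074382, 114.06002451,  54.26230156]), np.float64(0.2545071953089885))
42 (array([605.69685924, 113.90063521,  52.76713591]), np.float64(0.24750550836768792))
```

The bar angle comes to about 91° (1.59 rad), the cover is flush and the bystanders have not moved.

```bash
python3 -c "
from bench import bot
print(bot.sign_off())"
```

```text
the job is handed in; nothing more can be done
None
```

I closed the trim well and handed the job in at about 16 s of the 61 s allowed. The sign-off gives no verdict, so what follows rests on my own checks.

**What I did:** I caged the cover's knob loosely in the jaws and slid the cover about 215 mm along the board until it dropped into the recess. The highest tool force I read while sliding was about 4 N. Then I caged the keeper pin, swung the bar to its stop, opened the jaws and retreated upward.

**Last checks from the wrist camera:**
- **Cover:** its outline fits a circle of radius 54.3 mm (true radius 55 mm) at the board's top height, and 52.8 mm if it were still lying on top. It is centred at about (606, 114), within 1 mm of the well centre I had measured, with an even gap round the rim. This means it is flush.
- **Keeper:** the whole bar points 91° (1.59 rad) round from its zero position, over the cover's edge. A second estimate from the pin base gave about 95°, which is past the stop and comes from an uncertain pixel, so I ignored it. The push force had also risen to about 5.5 N with no further motion, so it is at its stop.
- **Other things:** the knife and honing steel look unmoved in the final top view. The bowl and bottle were partly hidden by the arm there. The mallet and spice jar were outside the cropped view, and I never worked near them.
- **Robot:** the gripper was clear of everything, with wrist forces at noise level.

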